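# Press home the two proud bottle stoppers

## Robot

A 6-joint arm with a two-finger parallel gripper is mounted at the origin on the work surface. World frame = base frame: x ahead of the robot, y to its left, z up, the work surface at z = 0. Lengths are in m, angles in rad, forces in N, time in s.
With the tool pointing down it reaches from about 0.325 to 0.9 m from the base axis. Payload 6.1 kg.
Tool frame: the origin (TCP) lies midway between the tips of the shut fingers; the grasp point (between the pads) lies 19 mm behind it; z points along the fingers, y is the direction in which the jaws open and shut (so a half turn about z gives the same grasp; the last joint's range is limited). The gripper opens to 87 mm and grips with 3 to 60 N. Pads are 19 mm wide; open, the fingers measure 117 mm over their backs; the gripper's body (75 mm by 190 mm) begins 51 mm behind the grasp point.
Start: joints at [-1.233, 0.22, 1.526, -0, 1.395, -0.126], TCP at [0.28, -0.559, 0.223] pointing down, gripper open.
Joint ranges: [-2.98, 2.98], [-0.91, 2.08], [0.09, 2.57], [-1.24, 4.39], [0.2, 2.65], [-2.68, 2.68]. Speed limits (rad/s): [2.57, 2.57, 3.01, 3.14, 3.14, 3.14].

## Interface

Orientations are given as a 3x3 rotation matrix whose columns are the frame's x, y, z axes.
In Python, from rig import * gives the robot as it stands.
- The arm moves only by the tool play_rows, never from a script. Its arguments are lists of equal length, an entry for each row: "jaw": the gripper command: -1 is shut, 1 is fully open, values between are in proportion; "dp": the shift along the tool's x, y, z in cm, a list of three; "turn": the turn about the tool's z in rad. In form: {"jaw": [jaw, ...], "dp": [[dx, dy, dz], ...], "turn": [turn, ...]}. A call has 1 to 12 rows; each row shifts and turns the pose as measured when the row begins, along the tool's axes as they then stand; what a row does not reach is not made up. A row lasts 1/10 s, in which the tool goes at most 50 mm and 8.59 degrees, less where a joint would pass 70% of its speed; a pose out of reach is approached as far as the arm can. A call is refused whole if a number of a shift passes 5 or a number of a turn 0.15, either way. A call with a gripper value outside its range is refused whole. The fingers move at their own pace and stop on an object; "newtons" is the grip in N (left out, the last holds). Time passes only in rows, so rows that do not move let the fingers close. It gives the time, the measured TCP pose, the force and the opening at its end, in the units of the state.
- observe(): the state, without advancing time (a new reading comes with each control period).
- read_camera(name): name is "side" or "top" or "wrist"; returns a dict with "pixels" (420x560x3 uint8, blue, green, red), "range_z" (420x560 float32, m along the optical axis (not along the pixel's ray), 0 where there is no reading), "K" (3x3 intrinsics, pixels), "D" ([k1, k2, p1, p2, k3] as OpenCV has them; the pictures are not rectified), "extrinsics" (4x4, takes a point from world to camera coordinates); the wrist camera has in their place "hand_eye" (4x4, takes a point from camera to tool coordinates, whose origin is the TCP and whose axes are the flange's). Camera axes: x right, y down, z forward; pixel columns grow to the right and rows downward; lengths in m; the calibration is good to about 2 mm. A picture is of the moment at which its call begins: read the wrist's pose just before it.
- job_done(): hands the job in, once; it reports no verdict.
Trained networks look in a picture, given as the dict that the camera call returned (one of the last four; its "shot" number tells which), for a name from the list of things; names that differ only in an ending like _2 or _b are one class to them, and where a whole thing is asked for, a point or a joint stands for the part that bears it (a point fixed in the world has none). Each returns a list of dicts, best first, with "score" (0 to 1); they miss things now and then, are a little off and sometimes report something else, mostly with a low value. They report only what shows in the picture. A call takes as long as a camera call.
- cut_out(picture, query): "pixels" (420x560 bool, what is visible of it) and "pixel" ([column, row] in pixels, amid what is visible of it).
The state is a dict: "t": time; "joints": joint angles; "joint_vel": joint speeds; "effort": joint torques, N m; "tool_pos": TCP position; "ee_rot": TCP orientation; "force": force on the tool from outside, world axes, zero at the start; "wrist_torque": the same for the moment, N m; "finger_gap": opening from 0.0 (shut) to 1.0 (fully open).
Only numpy, scipy, OpenCV 4.12 (cv2) and the standard library are available. Lean on these libraries where they do the work, as an engineer would, in place of code of your own. Each camera call takes 0.05 s, during which the arm holds its last target.

## Task

On the tasting bench stand seven amber bottles: one is open, four are properly stoppered, and in two the wooden stopper still stands proud of the lip by about a thumb's width. With the fingertips gently press each of those two stoppers straight down until it is fully home, without gripping them and without lifting or shifting the bottles. Touch none of the other bottles, leave the spare stoppers and glassware as they are, and draw the hand clear when done.

Things in the scene. Friction and masses are not known exactly. Their poses are not given: they have to be found in the camera images.
- bottle_a: amber glass bottle, loose, 250 mm high to the lip, body 66 mm across up to 150 mm, neck 27 mm, 0.4 to 0.8 kg; origin at the centre of its underside, z up its axis. One of the two bottles whose wooden stopper stands proud of the lip; it is upright, so its stopper is straight above the origin.
- stopper_a_top (a point): centre of the flat top of bottle_a's stopper: a round wooden head 30 mm across and 13 mm thick on a cream-coloured shank 21 mm across, 22 to 26 mm of which shows above the lip at the start. At the start it is 285 to 289 mm above the table, fully home 263 mm.
- stopper_a (a joint): how far bottle_a's stopper has been pushed down, in m: 0 = 26 mm proud (start 0 to 0.004), 0.026 = fully home, head resting on the lip. It slides straight down at a push of about 4 to 5 N, stays where it is left, and stops when home. The head sits on a springy seal: under the finger it gives about 1 mm per 4 N (6 mm at most) against the shank and springs back when released.
- bottle_b: amber glass bottle, loose, 250 mm high to the lip, body 66 mm across up to 150 mm, neck 27 mm, 0.4 to 0.8 kg; origin at the centre of its underside, z up its axis. One of the two bottles whose wooden stopper stands proud of the lip; it is upright, so its stopper is straight above the origin.
- stopper_b_top (a point): centre of the flat top of bottle_b's stopper: a round wooden head 30 mm across and 13 mm thick on a cream-coloured shank 21 mm across, 22 to 26 mm of which shows above the lip at the start. At the start it is 285 to 289 mm above the table, fully home 263 mm.
- stopper_b (a joint): how far bottle_b's stopper has been pushed down, in m: 0 = 26 mm proud (start 0 to 0.004), 0.026 = fully home, head resting on the lip. It slides straight down at a push of about 4 to 5 N, stays where it is left, and stops when home. The head sits on a springy seal: under the finger it gives about 1 mm per 4 N (6 mm at most) against the shank and springs back when released.
- bottle_c: amber glass bottle, loose, 250 mm high to the lip, body 66 mm across up to 150 mm, neck 27 mm, 0.4 to 0.8 kg; origin at the centre of its underside, z up its axis. Its stopper is already home (its top 263 mm above the table). Not to be touched.
- bottle_d: amber glass bottle, loose, 250 mm high to the lip, body 66 mm across up to 150 mm, neck 27 mm, 0.4 to 0.8 kg; origin at the centre of its underside, z up its axis. Its stopper is already home (its top 263 mm above the table). Not to be touched.
- bottle_e: amber glass bottle, loose, 250 mm high to the lip, body 66 mm across up to 150 mm, neck 27 mm, 0.4 to 0.8 kg; origin at the centre of its underside, z up its axis. Its stopper is already home (its top 263 mm above the table). Not to be touched.
- bottle_f: amber glass bottle, loose, 250 mm high to the lip, body 66 mm across up to 150 mm, neck 27 mm, 0.4 to 0.8 kg; origin at the centre of its underside, z up its axis. Its stopper is already home (its top 263 mm above the table). Not to be touched.
- bottle_g: amber glass bottle, loose, 250 mm high to the lip, body 66 mm across up to 150 mm, neck 27 mm, 0.4 to 0.8 kg; origin at the centre of its underside, z up its axis. Open, without a stopper. Not to be touched.
- spare_0: loose spare wooden stopper standing on its head, 30 mm across, cream shank up, 47 mm high; origin under its centre. To be left alone.
- spare_1: loose spare wooden stopper standing on its head, 30 mm across, cream shank up, 47 mm high; origin under its centre. To be left alone.
- wineglass: loose stemmed wine glass, 175 mm high, 76 mm across; origin under its centre. To be left alone.
- beaker: loose glass beaker, 70 mm across, 90 mm high; origin under its centre. To be left alone.

How it is judged:
At the end, for the whole second after the job is handed in: Both proud stoppers are down to within 2.5 mm of fully home; all bottles and glassware stand upright (within 0.05 rad) and at rest, the two pressed bottles within 20 mm and everything else within 12 mm of where it started (value of joint each of stopper_a, stopper_b above 0.0235 m and distance of each of bottle_a, bottle_b from where it was at the start of the episode below 0.02 m and angle between each of bottle_a, bottle_b, bottle_c, bottle_d, bottle_e, bottle_f, bottle_g, spare_0, spare_1, wineglass, beaker's own z axis and vertical below 0.05 rad and linear speed of each of bottle_a, bottle_b, bottle_c, bottle_d, bottle_e, bottle_f, bottle_g below 0.02 m/s and distance of each of bottle_c, bottle_d, bottle_e, bottle_f, bottle_g, spare_0, spare_1, wineglass, beaker from where it was at the start of the episode below 0.012 m); the robot touches nothing.
It fails at once if a stopper was pressed with more than 40 N (contact force between any of bottle_a, bottle_b and the fingers above 40 N).
It fails at once if the fingers went down round a stopper to grip it instead of pressing on its top ((horizontal distance between the grasp point and stopper_a_top below 0.025 m and z of the grasp point in the frame of stopper_a_top between -0.1 and 0.005 m) or (horizontal distance between the grasp point and stopper_b_top below 0.025 m and z of the grasp point in the frame of stopper_b_top between -0.1 and 0.005 m)).
It fails at once if something was lifted (height (world z) of any of bottle_a, bottle_b, bottle_c, bottle_d, bottle_e, bottle_f, bottle_g, spare_0, spare_1, wineglass, beaker above 0.012 m).
It fails at once if another bottle was touched (more than 2 N) (contact force between any of bottle_c, bottle_d, bottle_e, bottle_f, bottle_g and the fingers above 2 N or contact force between any of bottle_c, bottle_d, bottle_e, bottle_f, bottle_g and the arm above 2 N).
It fails at once if a bottle or another thing was shifted or tipped ((distance of any of bottle_a, bottle_b from where it was at the start of the episode above 0.02 m or distance of any of bottle_c, bottle_d, bottle_e, bottle_f, bottle_g, spare_0, spare_1, wineglass, beaker from where it was at the start of the episode above 0.012 m or angle between bottle_a's own z axis and vertical above 0.25 rad) or angle between any of bottle_b, bottle_c, bottle_d, bottle_e, bottle_f, bottle_g, spare_0, spare_1, wineglass, beaker's own z axis and vertical above 0.25 rad).
It also fails if it takes over 38 s, if anything falls off the work surface, if the arm or the gripper's body presses on something with over 40 N, if the wrist force passes 120 N, or if a joint passes its speed limit or range.

## Working session

There is one attempt and no reset: what is moved stays moved. The work goes in short steps, Python scripts to look and compute and a tool call to move; the robot and the scene stay as the last step left them, time stands still between calls to the robot, and variables do not carry over. Pictures are saved under pics/ and viewed, and the job is handed in when it is done.

Besides the shell and the picture viewer there is one more tool, called after "Emit:" in YAML: its name, and indented under it one key for each argument. play_rows: Moves the arm, as the interface text tells. Its arguments: {"type":"object","properties":{"jaw":{"type":"array"},"dp":{"type":"array"},"turn":{"type":"array"},"newtons":{"type":"number"}},"required":["jaw","dp","turn"]}

```bash
mkdir -p pics; ls
cat > h.py <<'E'
from rig import *
import numpy as np, cv2
def shot(name,fn=None):
    s=observe(); p=read_camera(name)
    if fn: cv2.imwrite('pics/'+fn,p['pixels'])
    return s,p
def world(s,p):
    """HxWx3 world points"""
    h,w=p['range_z'].shape
    u,v=np.meshgrid(np.arange(w),np.arange(h))
    pt=np.stack([u,v],-1).reshape(-1,1,2).astype(np.float64)
    n=cv2.undistortPoints(pt,np.array(p['K']),np.array(p['D'])).reshape(h,w,2)
    z=p['range_z']
    c=np.stack([n[...,0]*z,n[...,1]*z,z],-1)
    if 'extrinsics' in p:
        T=np.linalg.inv(np.array(p['extrinsics']))
    else:
        A=np.eye(4);A[:3,:3]=s['ee_rot'];A[:3,3]=s['tool_pos'];T=A@np.array(p['hand_eye'])
    X=c@T[:3,:3].T+T[:3,3]
    X[z<=0]=np.nan
    return X
E
python3 - <<'E'
from h import *
for n in ['side','top']:
    s,p=shot(n,n+'0.png')
    X=world(s,p); np.save('pics/'+n+'0.npy',X)
    T=np.linalg.inv(p['extrinsics']);print(n,T[:3,3],T[:3,2])
print(s)
E
```

```text
pics
side [0.07959847 0.74182063 0.82936345] [ 0.47132149 -0.67743376 -0.56474733]
top [ 4.37047646e-01 -6.00190919e-04  1.16420844e+00] [ 0.1574091   0.01033809 -0.98747937]
{'t': 0.05, 'joints': array([-1.23310755e+00,  2.21217502e-01,  1.52760143e+00, -1.03704022e-05,
        1.39468397e+00, -1.26123208e-01]), 'joint_vel': array([ 0.00185374,  0.00030339, -0.00217356,  0.00265625, -0.00122576,
        0.00135284]), 'effort': array([ 4.09861777e-04, -4.96314311e+01, -3.88840091e+01,  7.01392558e-02,
        5.21933532e-02, -3.98425868e-05]), 'tool_pos': array([ 0.27937681, -0.55839979,  0.22144772]), 'ee_rot': array([[ 8.94352926e-01,  4.47361633e-01, -6.42509627e-04],
       [ 4.47362035e-01, -8.94351146e-01,  1.79897210e-03],
       [ 2.30161873e-04, -1.89635037e-03, -9.99998175e-01]]), 'force': array([0.37938874, 0.66513196, 1.06852532]), 'wrist_torque': array([-0.00732856,  0.01242362, -0.01198485]), 'finger_gap': 1.0019121568420266}
```

View pics/side0.png

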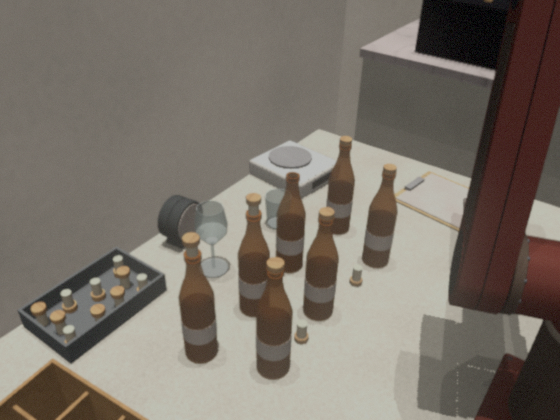

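View pics/top0.png

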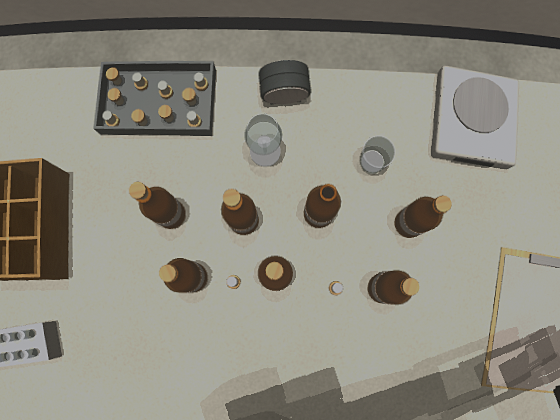

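```bash
cat > a.py <<'E'
from h import *
for n,pts in [('top',[(138,190),(232,198),(327,192),(443,204),(167,272),(274,270),(410,287)]),('side',[(192,240),(254,200),(275,264),(326,215),(292,178),(389,170),(345,142)])]:
    X=np.load('pics/'+n+'0.npy')
    for (u,v) in pts:
        w=X[v-14:v+15,u-14:u+15].reshape(-1,3)
        w=w[np.isfinite(w).all(1)]
        zt=np.percentile(w[w[:,2]<.31][:,2],97) if (w[:,2]>.2).any() else 0
        q=w[(w[:,2]>zt-.006)&(w[:,2]<zt+.01)]
        (cx,cy),r=cv2.minEnclosingCircle(q[:,:2].astype(np.float32))
        print(n,(u,v),len(q),'z',zt.round(4),'med',np.median(q,0).round(4),'circ',round(cx,4),round(cy,4),round(r,4))
X=np.load('pics/top0.npy')
for nm,(u,v) in dict(s0=(233,282),s1=(336,288),glass=(263,130),beaker=(375,155)).items(): print(nm,X[v,u])
E
python3 a.py
python3 - <<'E'
from h import *
for n in ['side','top']:
    s,p=shot(n)
    X=world(s,p)
    for q in ['stopper_a_top','bottle_a','bottle_c','spare_0']:
        for d in cut_out(p,q):
            m=d['pixels']; 
            print(n,q,round(d['score'],2),d['pixel'],m.sum(),np.nanmedian(X[m],0).round(3), np.nanpercentile(X[m][:,2],98).round(4))
E
```

```text
top (138, 190) 233 z 0.2873 med [0.5978 0.2461 0.2855] circ 0.5976 0.2469 0.0152
top (232, 198) 234 z 0.2889 med [0.5895 0.0871 0.2865] circ 0.5897 0.0873 0.0148
top (327, 192) 130 z 0.2512 med [ 0.6083 -0.0753  0.2495] circ 0.6088 -0.0749 0.0154
top (443, 204) 214 z 0.2648 med [ 0.5933 -0.2728  0.2631] circ 0.5932 -0.2739 0.0151
top (167, 272) 225 z 0.2648 med [0.4623 0.1917 0.263 ] circ 0.4627 0.192 0.0146
top (274, 270) 249 z 0.2651 med [0.4731 0.0134 0.263 ] circ 0.4731 0.0137 0.0151
top (410, 287) 241 z 0.2649 med [ 0.4513 -0.2151  0.2631] circ 0.4512 -0.2161 0.0152
side (192, 240) 183 z 0.2856 med [0.5971 0.2521 0.2845] circ 0.599 0.2498 0.016
side (254, 200) 136 z 0.287 med [0.588  0.0924 0.2859] circ 0.5893 0.0893 0.0167
side (275, 264) 197 z 0.2635 med [0.4614 0.1973 0.2622] circ 0.4639 0.1958 0.016
side (326, 215) 139 z 0.2631 med [0.4711 0.0189 0.2618] circ 0.4732 0.0166 0.0167
side (292, 178) 100 z 0.2486 med [ 0.6089 -0.0705  0.2472] circ 0.6083 -0.0732 0.0187
side (389, 170) 100 z 0.2628 med [ 0.4485 -0.208   0.262 ] circ 0.4469 -0.2119 0.0181
side (345, 142) 78 z 0.262
[... 2113 characters left out ...]
3 [320.4, 206.3] 1216 [ 0.596 -0.069  0.174] 0.2511
top bottle_c 0.82 [391.0, 288.3] 1398 [ 0.45  -0.201  0.175] 0.265
top bottle_c 0.76 [276.3, 271.7] 966 [0.47  0.013 0.185] 0.2655
top bottle_c 0.75 [238.6, 213.2] 1217 [0.579 0.08  0.18 ] 0.2888
top bottle_c 0.67 [182.9, 274.5] 1361 [0.46  0.178 0.174] 0.2649
top bottle_c 0.66 [156.8, 206.0] 1637 [0.589 0.234 0.171] 0.2871
top bottle_c 0.28 [336.5, 289.8] 160 [ 0.448 -0.112  0.044] 0.051
top spare_0 0.71 [240.5, 209.9] 1245 [0.578 0.08  0.179] 0.2888
top spare_0 0.7 [233.3, 282.3] 156 [0.456 0.101 0.045] 0.0508
top spare_0 0.58 [337.5, 290.6] 160 [ 0.448 -0.112  0.044] 0.051
top spare_0 0.3 [321.7, 205.3] 1204 [ 0.597 -0.069  0.176] 0.2513
```

Emit:
play_rows:
  jaw: [-1,-1,-1,-1,-1,-1,-1,-1,-1,-1,-1,-1]
  dp:
    - [0,0,-5]
    - [0,0,-5]
    - [0,0,-4]
    - [3.6,-2.8,0]
    - [3.6,-2.8,0]
    - [3.6,-2.8,0]
    - [3.6,-2.8,0]
    - [3.6,-2.8,0]
    - [3.6,-2.8,0]
    - [3.6,-2.8,0]
    - [3.6,-2.8,0]
    - [0,0,0]
  turn: [0,0,0,0,0,0,0,0,0,0,0,0]

```text
t: 1.8
tool_pos: [0.4417, -0.2189, 0.3691]
ee_rot: [[0.897, 0.443, 0.005], [0.443, -0.897, 0.0], [0.005, 0.002, -1.0]]
force: [1.0, 0.2, 0.3]
finger_gap: 0.031
```

```bash
cat > go.py <<'E'
from h import *
import sys
s=observe(); t=np.array([float(v) for v in sys.argv[1:4]])
print('t',s['t'],'tcp',s['tool_pos'].round(4),'d tool cm',(s['ee_rot'].T@(t-s['tool_pos'])*100).round(2),'F',s['force'].round(2),'gap',round(s['finger_gap'],3),'q',s['joints'].round(2),'zaxis',s['ee_rot'][:,2].round(4))
E
python3 go.py .589 .088 .34
```

```text
t 1.8 tcp [ 0.4417 -0.2189  0.3691] d tool cm [ 26.79 -21.     3.  ] F [1.05 0.23 0.29] gap 0.031 q [-0.62 -0.16  1.64  0.    1.65  0.49] zaxis [ 5.1e-03  3.0e-04 -1.0e+00]
```

Emit:
play_rows:
  jaw: [-1,-1,-1,-1,-1,-1,-1,-1,-1,-1]
  dp:
    - [3.4,-2.7,0]
    - [3.4,-2.7,0]
    - [3.4,-2.7,0]
    - [3.4,-2.7,0]
    - [3.4,-2.7,0]
    - [3.4,-2.7,0]
    - [3.4,-2.7,0]
    - [2,-1.5,0]
    - [0,0,0]
    - [0,0,0]
  turn: [0,0,0,0,0,0,0,0,0,0]

```text
t: 2.8
tool_pos: [0.5883, 0.0838, 0.3692]
ee_rot: [[0.898, 0.439, 0.007], [0.439, -0.898, -0.005], [0.004, 0.008, -1.0]]
force: [-0.6, 0.2, -0.4]
finger_gap: 0.006
```

```bash
python3 - <<'E'
from h import *
s,p=shot('wrist','w1.png'); X=world(s,p); np.save('pics/w1.npy',X)
s,p=shot('side','s1.png')
E
python3 go.py .589 .088 .34
```

```text
t 2.9 tcp [0.5881 0.0831 0.3693] d tool cm [ 0.28 -0.42  2.93] F [-0.15 -0.24  0.39] gap 0.005 q [ 0.01  0.09  1.4  -0.01  1.64  1.13] zaxis [ 0.0072 -0.0052 -1.    ]
```

View pics/w1.png

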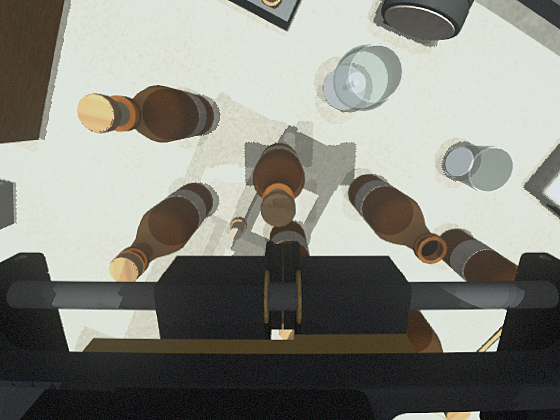

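View pics/s1.png

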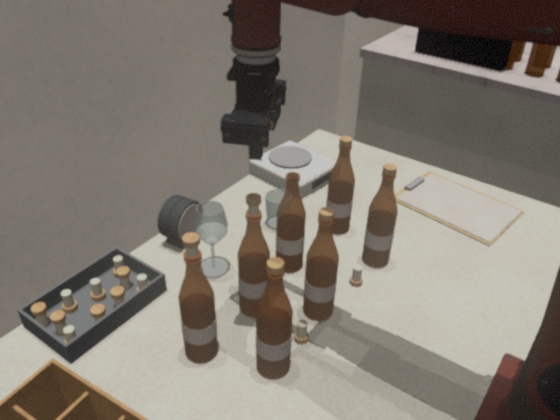

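Run:
```python
from h import *
X=np.load('pics/w1.npy')
for n,(x,y) in dict(B=(.589,.088),A=(.598,.248)).items():
    for lo,hi in [(.277,.30)]:
        m=(np.hypot(X[...,0]-x,X[...,1]-y)<.03)&(X[...,2]>lo)&(X[...,2]<hi)
        q=X[m]; v,u=np.nonzero(m)
        (cx,cy),r=cv2.minEnclosingCircle(q[:,:2].astype(np.float32))
        print(n,len(q),u.min(),u.max(),v.min(),v.max(),np.median(q,0).round(4),np.percentile(q[:,2],[5,50,95]).round(4),round(cx,4),round(cy,4),round(r,4))
```

```text
B 1003 261 295 191 226 [0.5917 0.0882 0.2865] [0.2826 0.2865 0.2875] 0.5904 0.0876 0.015
A 1318 77 120 94 133 [0.5998 0.2458 0.2851] [0.28   0.2851 0.2864] 0.5989 0.2475 0.0153
```

Emit:
play_rows:
  jaw: [-1,-1,-1,-1,-1,-1]
  dp:
    - [0.4,-0.4,2.0]
    - [0,0,2.5]
    - [0,0,0.8]
    - [0,0,0]
    - [0,0,0]
    - [0,0,0]
  turn: [0,0,0,0,0,0]

```text
t: 3.5
tool_pos: [0.5907, 0.081, 0.3195]
ee_rot: [[0.903, 0.43, 0.013], [0.43, -0.903, -0.007], [0.009, 0.012, -1.0]]
force: [-1.2, 0.4, 0.2]
finger_gap: 0.003
```

```bash
python3 go.py .590 .088 .287
```

```text
t 3.5 tcp [0.5907 0.081  0.3195] d tool cm [ 0.21 -0.7   3.25] F [-1.16  0.41  0.22] gap 0.003 q [ 0.01  0.1   1.49 -0.01  1.55  1.13] zaxis [ 0.0132 -0.0068 -0.9999]
```

Emit:
play_rows:
  jaw: [-1,-1,-1]
  dp:
    - [0.2,-0.8,0.5]
    - [0.0,0,0.5]
    - [0,0,0]
  turn: [0,0,0]

```text
t: 3.8
tool_pos: [0.59, 0.0896, 0.3113]
ee_rot: [[0.903, 0.429, 0.017], [0.43, -0.903, -0.007], [0.013, 0.013, -1.0]]
force: [0.1, -0.3, -0.1]
finger_gap: 0.004
```

```bash
python3 go.py .590 .088 .287
```

```text
t 3.8 tcp [0.59   0.0896 0.3113] d tool cm [-0.1   0.11  2.43] F [ 0.14 -0.28 -0.15] gap 0.004 q [ 0.02  0.1   1.5  -0.01  1.53  1.15] zaxis [ 0.0172 -0.0065 -0.9998]
```

Emit:
play_rows:
  jaw: [-1,-1,-1,-1]
  dp:
    - [0,0.1,0.8]
    - [0,0,0.6]
    - [0,0,0.5]
    - [0,0,0]
  turn: [0,0,0,0]

```text
t: 4.2
tool_pos: [0.5906, 0.0888, 0.2902]
ee_rot: [[0.903, 0.43, 0.017], [0.43, -0.903, -0.007], [0.012, 0.013, -1.0]]
force: [-0.3, -0.4, -0.5]
finger_gap: 0.01
```

```bash
python3 go.py .590 .088 .287
```

```text
t 4.2 tcp [0.5906 0.0888 0.2902] d tool cm [-0.1   0.05  0.32] F [-0.27 -0.37 -0.51] gap 0.01 q [ 0.02  0.11  1.53 -0.01  1.49  1.15] zaxis [ 0.0166 -0.0067 -0.9998]
```

Well centred (about 1 mm). Pressing gently, in 5 mm steps.

Emit:
play_rows:
  jaw: [-1,-1,-1]
  dp:
    - [0,0,0.5]
    - [0,0,0.5]
    - [0,0,0.5]
  turn: [0,0,0]

```text
t: 4.5
tool_pos: [0.5918, 0.0888, 0.2763]
ee_rot: [[0.903, 0.43, 0.02], [0.43, -0.903, -0.006], [0.015, 0.014, -1.0]]
force: [-1.6, -0.3, 4.5]
finger_gap: 0.009
```

```bash
python3 go.py .590 .088 .263
```

```text
t 4.5 tcp [0.5918 0.0888 0.2763] d tool cm [-0.22 -0.03  1.33] F [-1.55 -0.33  4.52] gap 0.009 q [ 0.02  0.11  1.55 -0.01  1.46  1.15] zaxis [ 0.0198 -0.0064 -0.9998]
```

Emit:
play_rows:
  jaw: [-1,-1]
  dp:
    - [-0.1,0,0.5]
    - [-0.1,0,0.5]
  turn: [0,0]

```text
t: 4.7
tool_pos: [0.5908, 0.0881, 0.2666]
ee_rot: [[0.903, 0.43, 0.022], [0.43, -0.903, -0.006], [0.017, 0.015, -1.0]]
force: [1.1, 1.0, 4.3]
finger_gap: -0.001
```

```bash
python3 go.py .590 .088 .263
```

```text
t 4.7 tcp [0.5908 0.0881 0.2666] d tool cm [-0.08 -0.03  0.36] F [1.12 0.99 4.27] gap -0.001 q [ 0.02  0.11  1.57 -0.01  1.44  1.15] zaxis [ 0.022  -0.0059 -0.9997]
```

Emit:
play_rows:
  jaw: [-1,-1]
  dp:
    - [0,0,0.4]
    - [0,0,0.3]
  turn: [0,0]

```text
t: 4.9
tool_pos: [0.5915, 0.0883, 0.2601]
ee_rot: [[0.902, 0.43, 0.025], [0.43, -0.903, -0.005], [0.02, 0.015, -1.0]]
force: [-1.5, 1.3, 12.8]
finger_gap: 0.002
```

Emit:
play_rows:
  jaw: [-1,-1,-1,-1,-1]
  dp:
    - [0,0,0]
    - [0,0,-1]
    - [0,0,-3]
    - [0,0,-4]
    - [0,0,0]
  turn: [0,0,0,0,0]

```text
t: 5.4
tool_pos: [0.5882, 0.0883, 0.3406]
ee_rot: [[0.903, 0.43, 0.02], [0.43, -0.903, -0.006], [0.015, 0.014, -1.0]]
force: [0.4, -0.3, 1.0]
finger_gap: 0.011
```

```bash
cat > chk.py <<'E'
from h import *
import sys
f=sys.argv[1]
for n in ['side','top','wrist']:
    s,p=shot(n,f'{f}_{n}.png'); X=world(s,p)
    for nm,(x,y) in dict(B=(.590,.088),A=(.599,.248)).items():
        d=0.0035 if n=='side' else 0
        m=(np.hypot(X[...,0]-x,X[...,1]-y-d)<.03)&(X[...,2]>.254)&(X[...,2]<.295)
        q=X[m]
        if len(q)<20: print(n,nm,len(q)); continue
        zt=np.percentile(q[:,2],90); k=q[q[:,2]>zt-.006]
        (cx,cy),r=cv2.minEnclosingCircle(k[:,:2].astype(np.float32))
        print(n,nm,len(k),'z',np.percentile(q[:,2],[50,90,97]).round(4),round(cx,4),round(cy,4),round(r,4))
E
python3 chk.py c1; python3 go.py .599 .248 .33
```

```text
side B 132 z [0.2614 0.2636 0.2642] 0.5891 0.0882 0.0182
side A 180 z [0.282  0.2858 0.2866] 0.5977 0.2512 0.0153
top B 0
top A 0
wrist B 1042 z [0.2627 0.2636 0.2639] 0.5903 0.0877 0.015
wrist A 1698 z [0.285  0.2861 0.2865] 0.5991 0.2477 0.0156
t 5.55 tcp [0.5858 0.0883 0.3334] d tool cm [  8.06 -13.86   0.26] F [-0.28  0.1  -0.38] gap 0.006 q [ 0.02  0.09  1.47 -0.01  1.57  1.15] zaxis [ 0.0094 -0.0062 -0.9999]
```

View pics/c1_side.png

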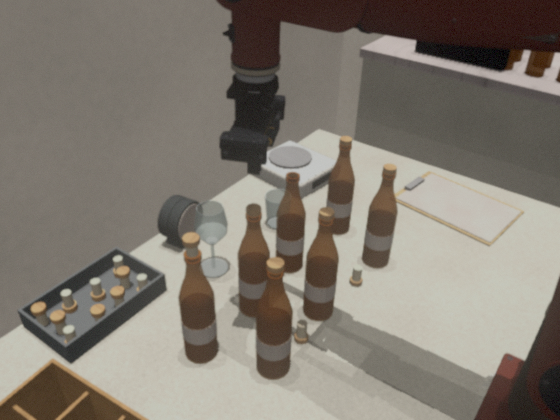

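The side picture shows B's head at (254,212), now sitting on the lip with no cream shank showing. Depth gives its top at 0.2636 m, and it hasn't shifted. Next is A.

Emit:
play_rows:
  jaw: [-1,-1,-1,-1,-1,-1,-1]
  dp:
    - [2,-3.4,-0.5]
    - [2,-3.4,0]
    - [2,-3.4,0]
    - [1.6,-2.8,0]
    - [0.3,-0.5,0]
    - [0,0,0]
    - [0,0,0]
  turn: [0,0,0,0,0,0,0]

```text
t: 6.25
tool_pos: [0.5953, 0.2457, 0.3222]
ee_rot: [[0.904, 0.427, -0.012], [0.426, -0.904, -0.013], [-0.017, 0.007, -1.0]]
force: [0.3, 0.4, -0.7]
finger_gap: 0.002
```

```bash
python3 go.py .599 .248 .286
```

```text
t 6.25 tcp [0.5953 0.2457 0.3222] d tool cm [ 0.49 -0.08  3.61] F [ 0.34  0.43 -0.67] gap 0.002 q [ 0.27  0.24  1.32 -0.01  1.6   1.4 ] zaxis [-0.0121 -0.0133 -0.9998]
```

Emit:
play_rows:
  jaw: [-1,-1,-1,-1]
  dp:
    - [0.4,-0.1,0.8]
    - [0,0,0.8]
    - [0,0,0.6]
    - [0,0,0]
  turn: [0,0,0,0]

```text
t: 6.65
tool_pos: [0.5986, 0.2438, 0.2969]
ee_rot: [[0.906, 0.422, -0.014], [0.422, -0.906, -0.015], [-0.019, 0.007, -1.0]]
force: [-0.3, -0.1, -0.2]
finger_gap: 0.007
```

```bash
python3 go.py .599 .248 .286
```

```text
t 6.65 tcp [0.5986 0.2438 0.2969] d tool cm [ 0.23 -0.37  1.08] F [-0.28 -0.06 -0.16] gap 0.007 q [ 0.27  0.25  1.35 -0.01  1.56  1.41] zaxis [-0.014  -0.0148 -0.9998]
```

Emit:
play_rows:
  jaw: [-1,-1,-1]
  dp:
    - [0.2,-0.5,0.2]
    - [0,0,0.2]
    - [0,0,0]
  turn: [0,0,0]

```text
t: 6.95
tool_pos: [0.5984, 0.2488, 0.2928]
ee_rot: [[0.907, 0.421, -0.014], [0.421, -0.907, -0.015], [-0.019, 0.008, -1.0]]
force: [-0.4, 0.2, 0.3]
finger_gap: 0.003
```

```bash
python3 go.py .599 .248 .286
```

```text
t 6.95 tcp [0.5984 0.2488 0.2928] d tool cm [0.03 0.1  0.68] F [-0.42  0.25  0.26] gap 0.003 q [ 0.28  0.26  1.35 -0.01  1.55  1.41] zaxis [-0.0136 -0.0147 -0.9998]
```

Emit:
play_rows:
  jaw: [-1,-1,-1,-1]
  dp:
    - [0,0,0.5]
    - [0,0,0.5]
    - [0,0,0.5]
    - [0,0,0.4]
  turn: [0,0,0,0]

```text
t: 7.35
tool_pos: [0.5992, 0.2491, 0.2756]
ee_rot: [[0.907, 0.422, -0.009], [0.422, -0.907, -0.013], [-0.014, 0.008, -1.0]]
force: [-0.4, 0.9, 3.4]
finger_gap: 0.008
```

```bash
python3 go.py .599 .248 .263
```

```text
t 7.35 tcp [0.5992 0.2491 0.2756] d tool cm [-0.05  0.08  1.27] F [-0.39  0.88  3.37] gap 0.008 q [ 0.28  0.26  1.38 -0.01  1.51  1.41] zaxis [-0.0088 -0.0134 -0.9999]
```

Emit:
play_rows:
  jaw: [-1,-1]
  dp:
    - [0,0,0.5]
    - [0,0,0.5]
  turn: [0,0]

```text
t: 7.55
tool_pos: [0.5995, 0.2491, 0.2659]
ee_rot: [[0.907, 0.422, -0.007], [0.422, -0.907, -0.013], [-0.012, 0.009, -1.0]]
force: [-1.5, -0.3, 4.0]
finger_gap: 0.001
```

Emit:
play_rows:
  jaw: [-1,-1]
  dp:
    - [0,0,0.4]
    - [0,0,0.2]
  turn: [0,0]

```text
t: 7.75
tool_pos: [0.5997, 0.2492, 0.2603]
ee_rot: [[0.907, 0.422, -0.006], [0.422, -0.907, -0.012], [-0.011, 0.009, -1.0]]
force: [-1.8, 0.1, 12.4]
finger_gap: 0.003
```

The force has risen to 12 N, so A's stopper is home. I'll lift straight up and check.

Emit:
play_rows:
  jaw: [-1,-1,-1,-1,-1,-1]
  dp:
    - [0,0,0]
    - [0,0,-1]
    - [0,0,-3]
    - [0,0,-5]
    - [0,0,-4]
    - [0,0,0]
  turn: [0,0,0,0,0,0]

```text
t: 8.35
tool_pos: [0.5992, 0.2504, 0.3904]
ee_rot: [[0.907, 0.422, -0.013], [0.421, -0.907, -0.015], [-0.018, 0.008, -1.0]]
force: [0.8, -0.2, -0.9]
finger_gap: 0.001
```

```bash
python3 chk.py c2; python3 go.py .599 .248 .33
```

```text
side B 134 z [0.2618 0.2635 0.2639] 0.5908 0.0906 0.0165
side A 180 z [0.2617 0.2634 0.264 ] 0.5985 0.2509 0.0156
top B 219 z [0.2631 0.2651 0.2659] 0.5891 0.087 0.0149
top A 230 z [0.2628 0.2648 0.2659] 0.5978 0.2468 0.0154
wrist B 614 z [0.2622 0.2632 0.2635] 0.5909 0.0882 0.0152
wrist A 742 z [0.2627 0.2636 0.264 ] 0.5991 0.2482 0.0151
t 8.5 tcp [0.5973 0.2497 0.3826] d tool cm [0.23 0.2  5.25] F [-0.71 -0.61 -0.43] gap 0.001 q [ 0.28  0.25  1.2  -0.01  1.72  1.41] zaxis [-0.0238 -0.0176 -0.9996]
```

View pics/c2_side.png

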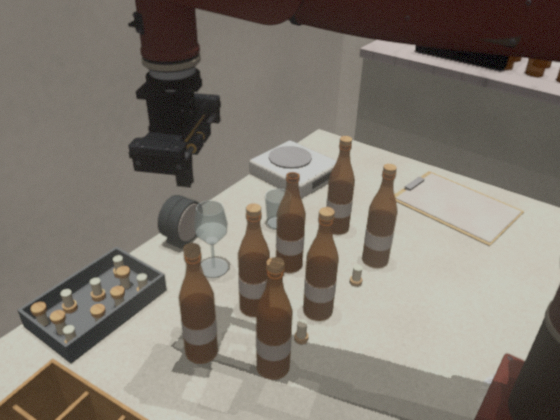

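View pics/c2_wrist.png

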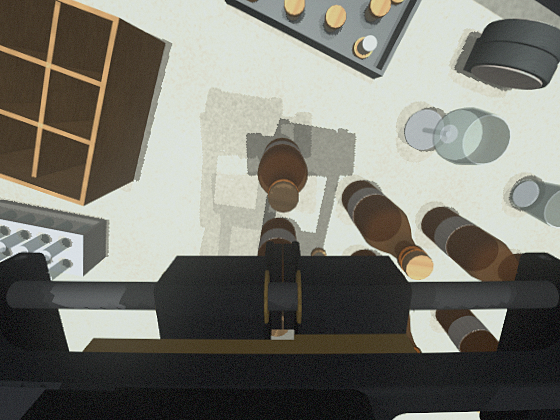

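Emit:
play_rows:
  jaw: [-1,-1,-1,-1,-1]
  dp:
    - [0,0,-4]
    - [0,0,-4]
    - [0,0,0]
    - [0,0,0]
    - [0,0,0]
  turn: [0,0,0,0,0]

```text
t: 9.0
tool_pos: [0.5967, 0.2502, 0.4487]
ee_rot: [[0.906, 0.421, -0.048], [0.421, -0.907, -0.025], [-0.054, 0.002, -0.999]]
force: [0.5, 0.3, 0.2]
finger_gap: 0.008
```

```bash
python3 go.py .599 .248 .33; python3 -c "
from rig import *
print(job_done())"
```

```text
t 9.0 tcp [0.5967 0.2502 0.4487] d tool cm [ 0.76  0.28 11.84] F [0.54 0.3  0.22] gap 0.008 q [ 0.28  0.29  1.03 -0.01  1.87  1.41] zaxis [-0.0482 -0.0247 -0.9985]
the job is handed in; nothing more can be done
None
```

Both proud stoppers are pressed home and the job is handed in at 9.0 s of the 38 s allowed. They stood at about (0.590, 0.088) and (0.599, 0.248). I pressed each straight down with the shut fingertips; the last force reading on each was about 12–13 N.

**Stopper height:** in all three cameras both tops now read 0.263–0.265 m. The stoppers that were already home read the same, and no cream shank shows in the side picture.

**Bottle position:** the two pressed bottles show no shift beyond about 1–2 mm of camera scatter. I compared the other bottles and glassware only by eye in the pictures; they look unmoved.

**Hand:** it ended about 0.18 m above the stoppers and was touching nothing.

**Disagreements:** the cameras differed by 2–4 mm on where the heads were. The trained network also mixed up stoppers and bottles in a few masks, so I took positions from the depth readings instead.

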